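# Set the lifeboat under the inclined spring plunger of a bench press

## Robot

A 7-joint arm with a two-finger parallel gripper is mounted at the origin on the work surface. World frame = base frame: x ahead of the robot, y to its left, z up, the work surface at z = 0. Lengths are in m, angles in rad, forces in N, time in s.
With the tool pointing down it reaches from about 0.375 to 0.925 m from the base axis. Payload 3.1 kg.
Tool frame: the origin (TCP) lies midway between the tips of the shut fingers; the grasp point (between the pads) lies 19 mm behind it; z points along the fingers, y is the line along which they close (so a half turn about z gives the same grasp; the last joint's range is limited). The gripper opens to 85 mm and grips with 20 to 120 N. Pads are 22 mm wide; open, the fingers measure 114 mm over their backs; the gripper's body (76 mm by 85 mm) begins 54 mm behind the grasp point. The pads swing forward as they close: fully open they stand 13 mm farther back than shut.
Start: joints at [1.025, 0.383, 0.044, 1.598, -0.018, 1.161, -0.05], TCP at [0.281, -0.586, 0.231] pointing down, gripper open.
Joint ranges: [-2.61, 2.61], [-0.41, 2.15], [-1.48, 1.57], [0, 2.5], [-1.57, 4.71], [0.05, 1.97], [-2.85, 2.85]. Speed limits (rad/s): [2.79, 2.79, 3.14, 3.14, 3.14, 3.14, 3.14].

## Interface

Orientations are given as a 3x3 rotation matrix whose columns are the frame's x, y, z axes.
In Python, from rig import monitor, optics, r gives the robot as it stands.
- The arm moves only by the tool send_rows, never from a script. Its argument "moves" is a list of rows, each an object of numbers: "tx", "ty", "tz": the shift along the world's x, y, z in units of 0.03 m (1.0 is 0.03 m); "wx", "wy", "wz": the turn, a rotation vector about the world's x, y, z in units of 0.1 rad (1.0 is 0.1 rad); "claw": the opening, from -1 (shut) to 1 (fully open). In form: [{"tx": .., "ty": .., "tz": .., "wx": .., "wy": .., "wz": .., "claw": ..}, ...]. A call has 1 to 20 rows; each row shifts and turns the commanded pose from where the row before left it; what a row does not reach is not made up. A row lasts 1/10 s, in which the tool goes at most 50 mm and 8.59 degrees, less where a joint would pass 70% of its speed; a pose out of reach is approached as far as the arm can. A call with a number of a shift or a turn outside -1 to 1 is refused whole. A call with a gripper value outside its range is refused whole. The fingers move at their own pace and stop on an object; "squeeze" is the grip in N (left out, the last holds). Time passes only in rows, so rows that do not move let the fingers close. It gives the time, the measured TCP pose, the force, the opening and the grip force at its end, in the units of the state.
- monitor.get_state(): the state, without advancing time (a new reading comes with each control period).
- optics.capture(name): name is "scene" or "top" or "wrist"; returns a dict with "pixels" (400x640x3 uint8, red, green, blue), "depth" (400x640 float32, m along the optical axis (not along the pixel's ray), 0 where there is no reading), "fx", "fy", "cx", "cy" (pixels), "R" (3x3) and "t" (3): a world point X has camera coordinates R X + t. Camera axes: x right, y down, z forward; pixel columns grow to the right and rows downward; lengths in m; the calibration is good to about 2 mm. The wrist camera is an equidistant fisheye: a pixel r from the principal point sees the ray r / f radians off the axis. A picture is of the moment at which its call begins.
- r.close_job(): hands the job in; it is judged then, once.
The state is a dict: "t": time; "joint_pos": joint angles; "joint_velocities": joint speeds; "effort": joint torques, N m; "eef_pos": TCP position; "orientation": TCP orientation; "ft_force": force on the tool from outside, world axes, zero at the start; "wrist_torque": the same for the moment, N m; "gripper_width": finger opening in m; "gripper_force": force on a finger pad.
Only numpy, scipy, OpenCV 4.12 (cv2) and the standard library are available. Lean on these libraries where they do the work, as an engineer would, in place of code of your own. Each camera call takes 0.05 s, during which the arm holds its last target. There are 200 camera calls.

## Task

Keeping it upright, lay the white lifeboat lengthwise in the tray of the green press's carriage and let go, then push the carriage fully in under the ram and flip the red cam lever right over to lock it. Only then press the yellow plunger head all the way down to its stop, hold it there for a moment and let it spring back up. Leave the boat in the tray, the carriage in, the lever locked, and the other things on the desk where they are.

Things in the scene. Friction and masses are not known exactly. Their poses are not given: they have to be found in the camera images.
- press: fixed green press. Frame (mm): origin on the desk under the working point, x to its back (away from the robot), y to its left along the slideway. Base x +-90, y -150 to 210, 22 high. Column x 48 to 88, y +-25, to z 294; from it a 34 wide neck (x -30 to 70, z 137 to 183) holds the inclined ram sleeve (radius 28) in the plane y = 0. Slideway on top of the base along y
- light_bar (a point): front end, underside centre, of the fixed work-light bar over the press (36 wide in y, 22 high, running 155 mm back along press x from here; underside 293, top 315 mm above the desk). It stands above the plunger head and blocks a gripper that comes straight down: come tilted, along the ram axis, from the robot's side
- lifeboat: loose white plastic lifeboat with an orange stripe, 110 long (its x axis), 44 wide (y), 46 high; flat upright flanks over the middle 60 mm of its length, at y = +-22; origin at the centre of its flat underside; stands upright; 60 to 130 g; either end may point either way. It stands anywhere to the left or right of the press
- tray (a point): centre of the floor of the carriage's tray, 36 mm above the desk. Axes as the press: x across the tray, y along it. Inside 60 (x) by 126 (y), with a lip 7 mm high and 5 mm thick all round; the boat lies with its length along y
- carriage (a joint): how far the carriage is pushed in (m): 0 = fully out, 0.12 = fully in against its stop (tray under the ram, x = y = 0 of the press). It slides along the press's -y as it goes in; starts at 0 to 0.03. Sliding friction about 1.5 N; it stays where it is left
- push_plate (a point): centre of the outer (+y) face of the orange upright plate at the carriage's left end, at 66 mm above the desk; the plate is 50 wide (x), 12 thick (y), from 26 to 81 mm above the desk. Pushed along the press's -y it takes the carriage in
- cam_lever (a joint): angle of the cam lever (rad): 0 = free, leaning 0.6 rad to the press's front (-x); 1.2 = locked at its stop, leaning 0.6 rad to the back (+x); 1.05 and more is locked. Stays where left; starts at 0 to 0.2; under 2 N at the knob. It turns about a line along press y through press x -50, y -110, 44 mm above the desk, on a steel block 70 (x) by 50 (y), top 47 mm above the desk
- cam_lever_tip (a point): centre of the red knob (radius 13) at the end of the lever, 90 mm from the pivot; the lever's rod has radius 5
- plunger (a joint): how far the plunger is pressed along the ram axis (m): 0 = up, 0.018 = down at its stop; a spring pushes back with 3 N at the top to about 12 N at the stop, and returns it when let go
- plunger_top (a point): centre of the flat top of the yellow round plunger head (radius 26, flat over radius 22, 14 thick), 218 mm above the desk when up, at press x -75, y 0. Its z axis is the ram axis, pointing up and 30 degrees over towards the press's front (-x); pressing goes along its -z. Its y axis is the press's y
- conning_tower: loose grey plastic conning tower, 102 x 36 x 82 high with side planes 80 mm across; not to be moved (30 mm at most)
- die_set: loose round steel die set, diameter 90, 55 high; not to be moved (30 mm at most)
- paint_jar: loose paint jar, diameter 60, 65 high; not to be moved (30 mm at most)
- rivet_roller: loose brass rivet roller tool, 157 long, 40 high, lying in front of the press; not to be moved (30 mm at most)
- glue_bottle: loose glue bottle, diameter 44, 100 high, behind the press on the left; not to be moved (30 mm at most)
Mind the look-alikes: they are no part of the job. Leave any blue, pink or purple look-alike of the lifeboat alone.

How it is judged:
By the outcome, as a careful person would: the job done as asked, in the order asked, and still so for the second after the job is handed in, with the robot touching nothing.
It also fails if it takes over 72 s, if anything falls off the work surface, if the arm or the gripper's body presses on something with over 40 N, if the wrist force passes 120 N, or if a joint passes its speed limit or range.

## Working session

There is one attempt and no reset: what is moved stays moved. The work goes in short steps, Python scripts to look and compute and a tool call to move; the robot and the scene stay as the last step left them, time stands still between calls to the robot, and variables do not carry over. Pictures are saved under pics/ and viewed, at most 10 in all, crops included, and the job is handed in when it is done.

Besides the shell and the picture viewer there is one more tool, called by a JSON object that holds its "method" and its "body", one argument or row to a line. send_rows: Moves the arm, as the interface text tells. Shifts and turns lie within -1 to 1; 1 stands for 0.03 m of shift or 0.1 rad of turn. Its arguments: {"type":"object","properties":{"moves":{"type":"array","items":{"type":"object","properties":{"tx":{"type":"number"},"ty":{"type":"number"},"tz":{"type":"number"},"wx":{"type":"number"},"wy":{"type":"number"},"wz":{"type":"number"},"claw":{"type":"number"}}}},"squeeze":{"type":"number"}},"required":["moves"]}

```bash
ls; mkdir -p pics
cat > h.py <<'E'
import numpy as np, cv2
from rig import monitor, optics, r
def cap(n):
    c=optics.capture(n); return c
def save(c,name): cv2.imwrite('pics/'+name,cv2.cvtColor(c['pixels'],cv2.COLOR_RGB2BGR))
def cloud(c):
    h,w=c['depth'].shape; u,v=np.meshgrid(np.arange(w),np.arange(h)); d=c['depth']
    P=np.stack([(u-c['cx'])/c['fx']*d,(v-c['cy'])/c['fy']*d,d],-1)
    X=(P-np.array(c['t']))@np.array(c['R']); X[d==0]=np.nan; return X
def proj(c,X):
    p=np.array(c['R'])@np.array(X)+np.array(c['t']); return p[0]/p[2]*c['fx']+c['cx'],p[1]/p[2]*c['fy']+c['cy']
E
python3 - <<'E'
from h import *
for n in('scene','top'):
    c=cap(n); save(c,n+'0.png'); np.savez(n+'0.npz',**c); print(n,c['fx'],c['cx'],c['cy'],-np.array(c['R']).T@c['t'],np.array(c['R'])[2])
s=monitor.get_state();print(s['t'],s['eef_pos'],s['orientation'],s['ft_force'],s['gripper_width'])
E
```

```text
pics
scene 405.1035371113727 317.94464530838536 204.92727458149272 [ 1.0822147  -0.19670712  1.01162098] [-0.59237596  0.22400277 -0.77389501]
top 491.472739235307 322.25131973423333 203.8460802538659 [0.29876836 0.06720779 1.8618246 ] [ 0.10126001 -0.00510423 -0.9948469 ]
0.1 [ 0.28108308 -0.58514918  0.23001166] [[ 9.01360583e-01  4.33067963e-01 -1.11278326e-03]
 [ 4.33069382e-01 -9.01358154e-01  2.09471471e-03]
 [-9.58624325e-05 -2.37000563e-03 -9.99997187e-01]] [ 0.7955803   0.18542879 -0.19633024] 0.08491120983402353
```

View pics/scene0.png

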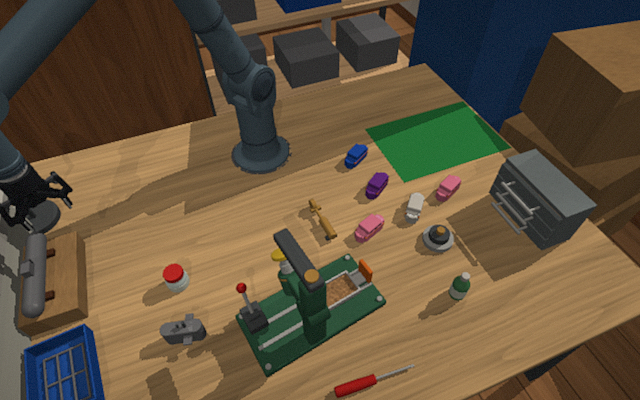

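View pics/top0.png

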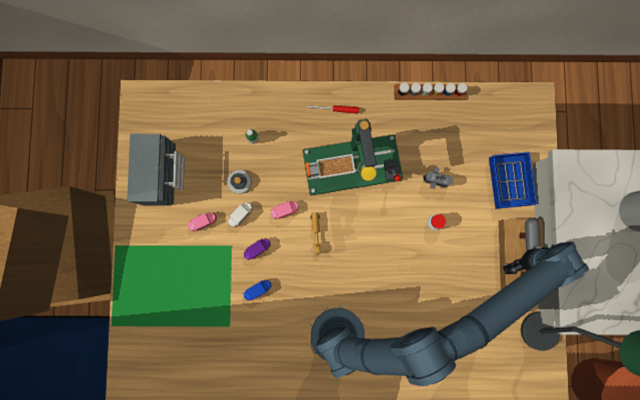

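The scene and top pictures agree. The white lifeboat is at scene (415,206) and top (240,214). The look-alikes are pink at (369,228) and (449,187), purple at (377,184) and blue at (356,155) in scene. I choose the white one. The press is at scene (310,310), with the plunger at (279,256), the knob at (241,288) and the orange plate at (366,271).

Run:
```python
from h import *
D={}
for n in('scene','top'):
    c=dict(np.load(n+'0.npz')); D[n]=(c,cloud(c),cv2.cvtColor(c['pixels'],cv2.COLOR_RGB2HSV).astype(int))
def rep(name,X,m):
    P=X[m&np.isfinite(X).all(-1)]
    if len(P)<4: print(name,'few',len(P));return
    print(name,len(P),'med',np.median(P,0).round(4),'lo',np.percentile(P,3,axis=0).round(4),'hi',np.percentile(P,97,axis=0).round(4)); return P
for n,(c,X,H) in D.items():
    h,s,v=H[...,0],H[...,1],H[...,2]; Z=X[...,2]
    print(n)
    def box(u0,u1,v0,v1):
        m=np.zeros(h.shape,bool); m[v0:v1,u0:u1]=1; return m
    bb=dict(scene=(400,430,188,225),top=(222,258,198,232))[n]
    m=box(*bb)&(Z>0.012)
    P=rep('boat',X,m)
    q=cv2.minAreaRect((P[:,:2]*1000).astype(np.float32)); print(q)
    P=P[P[:,2]>.02]; print('rect>20mm',cv2.minAreaRect((P[:,:2]*1000).astype(np.float32)))
    pb=dict(scene=(225,395,225,370),top=(295,410,115,200))[n]
    b=box(*pb)
    g=b&(h>55)&(h<90)&(s>90)&(Z>0.014)&(Z<0.028)
    P=rep('base',X,g); print(cv2.minAreaRect((P[:,:2]*1000).astype(np.float32)))
    y=b&(h>22)&(h<32)&(s>150)&(v>100); P=rep('yellow',X,y&(Z>.15))
    A=P-P.mean(0); print('normal',np.linalg.svd(A)[2][2].round(3))
    rep('red',X,b&((h<5)|(h>174))&(s>170)&(Z>.07)&(Z<.2))
    o=b&(h>5)&(h<14)&(s>190)&(Z>.05)&(Z<.1); P=rep('orange',X,o)
    if P is not None: print(cv2.minAreaRect((P[:,:2]*1000).astype(np.float32)))
    for k in ((279,256),(366,271),(312,276),(415,206)) if n=='scene' else ((369,172),(311,169),(364,126),(240,214)):
        print(k,H[k[1],k[0]],X[k[1],k[0]].round(4))
c=D['scene'][0]['pixels']
cv2.imwrite('pics/c1.png',cv2.cvtColor(np.hstack([cv2.resize(c[180:260,340:470],None,fx=3,fy=3),cv2.resize(D['top'][0]['pixels'][190:240,210:270],(360,240))]),cv2.COLOR_RGB2BGR))
```

```text
scene
boat 406 med [0.4578 0.3533 0.0427] lo [0.4101 0.3241 0.0162] hi [0.4881 0.397  0.0498]
((444.6484680175781, 365.05633544921875), (44.29034423828125, 112.53849792480469), 47.38040542602539)
rect>20mm ((444.4602966308594, 365.2294921875), (44.29034423828125, 112.02708435058594), 47.38040542602539)
base 4385 med [ 0.6752 -0.1146  0.0227] lo [ 0.5481 -0.2272  0.0184] hi [0.7398 0.1065 0.0261]
((640.5521240234375, -56.648406982421875), (177.7347412109375, 356.9800109863281), 10.111790657043457)
yellow 88 med [ 0.5839 -0.1085  0.2221] lo [ 0.5589 -0.1207  0.2125] hi [ 0.5948 -0.0975  0.2303]
normal [-0.345 -0.065  0.936]
red 72 med [ 0.5769 -0.2098  0.1332] lo [ 0.5668 -0.2187  0.1215] hi [ 0.5831 -0.2009  0.1375]
orange 134 med [0.6154 0.108  0.0765] lo [0.5914 0.1021 0.0522] hi [0.6335 0.1176 0.0845]
((611.8486328125, 109.62103271484375), (46.09837341308594, 12.37192440032959), 9.872994422912598)
(279, 256) [ 23 196 174] [ 0.5872 -0.1073  0.2279]
(366, 271) [ 10 206  83] [0.6225 0.1072 0.0754]
(312, 276) [ 19 171 157] [ 0.714  -0.0736  0.3223]
(415, 206) [ 20  32 181] [0.4607 0.35
[... 426 characters left out ...]
84375, -55.33042907714844), (175.21763610839844, 353.57171630859375), 9.725011825561523)
yellow 165 med [ 0.5721 -0.096   0.2168] lo [ 0.5538 -0.1192  0.2025] hi [ 0.5906 -0.075   0.2283]
normal [-0.512 -0.079  0.855]
red 32 med [ 0.5707 -0.2074  0.1312] lo [ 0.5624 -0.2182  0.1207] hi [ 0.5797 -0.198   0.1384]
orange 32 med [0.6101 0.1112 0.0787] lo [0.588  0.1069 0.0665] hi [0.6317 0.1186 0.0846]
((611.197021484375, 112.95215606689453), (51.36339569091797, 8.776651382446289), 11.654200553894043)
(369, 172) [ 24 203 215] [ 0.5759 -0.0994  0.2146]
(311, 169) [ 38   7 139] [0.6178 0.1009 0.0265]
(364, 126) [ 18 174 186] [ 0.7071 -0.0733  0.3209]
(240, 214) [ 22  23 213] [0.4446 0.3631 0.0406]
```

View pics/c1.png

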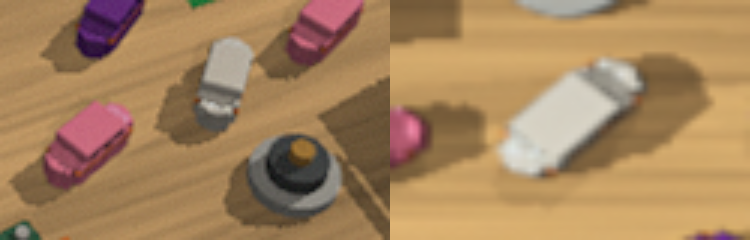

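The crop confirms the white boat, at scene (415,206) and top (240,214), with pink and purple boats around it. The boat centre is about (0.447, 0.366) with its long axis at 137.9°. The press yaw is about 9.9° and its origin about (0.644, -0.0855). All sizes match the description.

{"method": "send_rows", "body": {
  "moves": [
    {"tx": 0.31,"ty": 0.95,"tz": 0.24,"wz": 0.53,"claw": 1},
    {"tx": 0.31,"ty": 0.95,"tz": 0.24,"wz": 0.53},
    {"tx": 0.31,"ty": 0.95,"tz": 0.24,"wz": 0.53},
    {"tx": 0.31,"ty": 0.95,"tz": 0.24,"wz": 0.53},
    {"tx": 0.31,"ty": 0.95,"tz": 0.24,"wz": 0.53},
    {"tx": 0.31,"ty": 0.95,"tz": 0.24,"wz": 0.53},
    {"tx": 0.31,"ty": 0.95,"tz": 0.24,"wz": 0.53},
    {"tx": 0.31,"ty": 0.95,"tz": 0.24,"wz": 0.53},
    {"tx": 0.31,"ty": 0.95,"tz": 0.24,"wz": 0.53},
    {"tx": 0.31,"ty": 0.95,"tz": 0.24,"wz": 0.53},
    {"tx": 0.31,"ty": 0.95,"tz": 0.24,"wz": 0.53},
    {"tx": 0.31,"ty": 0.95,"tz": 0.24,"wz": 0.53},
    {"tx": 0.31,"ty": 0.95,"tz": 0.24,"wz": 0.53},
    {"tx": 0.31,"ty": 0.95,"tz": 0.24,"wz": 0.53},
    {"tx": 0.31,"ty": 0.95,"tz": 0.24,"wz": 0.53},
    {"tx": 0.31,"ty": 0.95,"tz": 0.24,"wz": 0.53},
    {"tx": 0.31,"ty": 0.95,"tz": 0.24,"wz": 0.53}
  ]
}}

```text
invalid input
```

{"method": "send_rows", "body": {
  "moves": [
    {"ty": 0.97,"tz": -0.1,"wz": 0.66},
    {"ty": 0.97,"tz": -0.1,"wz": 0.66},
    {"ty": 0.97,"tz": -0.1,"wz": 0.66},
    {"ty": 0.97,"tz": -0.1,"wz": 0.66},
    {"ty": 0.97,"tz": -0.4,"wz": 0.66},
    {"ty": 0.97,"tz": -0.4,"wz": 0.66},
    {"ty": 0.97,"tz": -0.4,"wz": 0.66},
    {"ty": 0.97,"tz": -0.4,"wz": 0.66},
    {"ty": 0.97,"tz": -0.4,"wz": 0.66},
    {"ty": 0.97,"tz": -0.4,"wz": 0.66},
    {"ty": 0.97,"tz": -0.4,"wz": 0.66},
    {"ty": 0.97,"tz": -0.4,"wz": 0.66},
    {"ty": 0.97,"tz": -0.4,"wz": 0.66},
    {"ty": 0.97,"tz": -0.4,"wz": 0.66},
    {"ty": 0.97,"tz": -0.4,"wz": 0.66},
    {"ty": 0.97,"tz": -0.4,"wz": 0.66},
    {}
  ]
}}

```text
invalid input
```

Run:
```python
from h import *
s=monitor.get_state();print(s['t'],s['eef_pos'],s['orientation'].__repr__(),s['ft_force'],s['joint_pos'])
c=cap('wrist'); save(c,'w1.png'); print(c['fx'],c['cx'],c['cy']); 
# boat predicted pixel (equidistant)
for X in ([.447,.366,.046],[.447-.041,.366+.037,.02],[.447+.041,.366-.037,.02]):
    p=np.array(c['R'])@X+c['t']; th=np.arctan2(np.hypot(p[0],p[1]),p[2]); d=p[:2]/np.hypot(*p[:2])*th*c['fx']; print(d+[c['cx'],c['cy']])
```

```text
0.1 [ 0.28108308 -0.58514918  0.23001166] array([[ 9.01360583e-01,  4.33067963e-01, -1.11278326e-03],
       [ 4.33069382e-01, -9.01358154e-01,  2.09471471e-03],
       [-9.58624325e-05, -2.37000563e-03, -9.99997187e-01]]) [ 0.7955803   0.18542879 -0.19633024] [ 1.02521064  0.38377074  0.04381897  1.59939432 -0.01792444  1.16119152
 -0.04987738]
309.70691628693146 319.558762195846 198.72777642778155
[-33.19535208 -53.03919885]
[-36.56237167 -34.80429632]
[-13.06550964 -67.79536147]
```

View pics/w1.png

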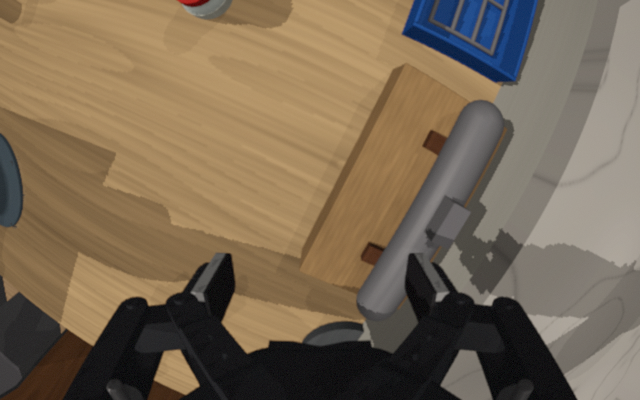

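The call was refused, most likely because every row needs all seven numbers, so the arm did not move. The wrist picture only shows the start pose: fingers at about (210,280) and (425,280) above the side board.

{"method": "send_rows", "body": {
  "moves": [
    {"tx": 0.31,"ty": 0.95,"tz": 0.24,"wx": 0,"wy": 0,"wz": 0.53,"claw": 1},
    {"tx": 0.31,"ty": 0.95,"tz": 0.24,"wx": 0,"wy": 0,"wz": 0.53,"claw": 1},
    {"tx": 0.31,"ty": 0.95,"tz": 0.24,"wx": 0,"wy": 0,"wz": 0.53,"claw": 1},
    {"tx": 0.31,"ty": 0.95,"tz": 0.24,"wx": 0,"wy": 0,"wz": 0.53,"claw": 1},
    {"tx": 0.31,"ty": 0.95,"tz": 0.24,"wx": 0,"wy": 0,"wz": 0.53,"claw": 1},
    {"tx": 0.31,"ty": 0.95,"tz": 0.24,"wx": 0,"wy": 0,"wz": 0.53,"claw": 1},
    {"tx": 0.31,"ty": 0.95,"tz": 0.24,"wx": 0,"wy": 0,"wz": 0.53,"claw": 1},
    {"tx": 0.31,"ty": 0.95,"tz": 0.24,"wx": 0,"wy": 0,"wz": 0.53,"claw": 1},
    {"tx": 0.31,"ty": 0.95,"tz": 0.24,"wx": 0,"wy": 0,"wz": 0.53,"claw": 1},
    {"tx": 0.31,"ty": 0.95,"tz": 0.24,"wx": 0,"wy": 0,"wz": 0.53,"claw": 1},
    {"tx": 0.31,"ty": 0.95,"tz": 0.24,"wx": 0,"wy": 0,"wz": 0.53,"claw": 1},
    {"tx": 0.31,"ty": 0.95,"tz": 0.24,"wx": 0,"wy": 0,"wz": 0.53,"claw": 1},
    {"tx": 0.31,"ty": 0.95,"tz": 0.24,"wx": 0,"wy": 0,"wz": 0.53,"claw": 1},
    {"tx": 0.31,"ty": 0.95,"tz": 0.24,"wx": 0,"wy": 0,"wz": 0.53,"claw": 1},
    {"tx": 0.31,"ty": 0.95,"tz": 0.24,"wx": 0,"wy": 0,"wz": 0.53,"claw": 1},
    {"tx": 0.31,"ty": 0.95,"tz": 0.24,"wx": 0,"wy": 0,"wz": 0.53,"claw": 1},
    {"tx": 0.31,"ty": 0.95,"tz": 0.24,"wx": 0,"wy": 0,"wz": 0.53,"claw": 1}
  ]
}}

```text
t: 1.85
eef_pos: [0.4397, -0.0993, 0.3541]
orientation: [[0.216, 0.976, 0.0], [0.976, -0.216, -0.0], [-0.0, 0.0, -1.0]]
ft_force: [0.2, -0.5, 0.4]
gripper_width: 0.0851
gripper_force: 0.0
```

{"method": "send_rows", "body": {
  "moves": [
    {"tx": 0,"ty": 0.97,"tz": -0.1,"wx": 0,"wy": 0,"wz": 0.66,"claw": 1},
    {"tx": 0,"ty": 0.97,"tz": -0.1,"wx": 0,"wy": 0,"wz": 0.66,"claw": 1},
    {"tx": 0,"ty": 0.97,"tz": -0.1,"wx": 0,"wy": 0,"wz": 0.66,"claw": 1},
    {"tx": 0,"ty": 0.97,"tz": -0.1,"wx": 0,"wy": 0,"wz": 0.66,"claw": 1},
    {"tx": 0,"ty": 0.97,"tz": -0.4,"wx": 0,"wy": 0,"wz": 0.66,"claw": 1},
    {"tx": 0,"ty": 0.97,"tz": -0.4,"wx": 0,"wy": 0,"wz": 0.66,"claw": 1},
    {"tx": 0,"ty": 0.97,"tz": -0.4,"wx": 0,"wy": 0,"wz": 0.66,"claw": 1},
    {"tx": 0,"ty": 0.97,"tz": -0.4,"wx": 0,"wy": 0,"wz": 0.66,"claw": 1},
    {"tx": 0,"ty": 0.97,"tz": -0.4,"wx": 0,"wy": 0,"wz": 0.66,"claw": 1},
    {"tx": 0,"ty": 0.97,"tz": -0.4,"wx": 0,"wy": 0,"wz": 0.66,"claw": 1},
    {"tx": 0,"ty": 0.97,"tz": -0.4,"wx": 0,"wy": 0,"wz": 0.66,"claw": 1},
    {"tx": 0,"ty": 0.97,"tz": -0.4,"wx": 0,"wy": 0,"wz": 0.66,"claw": 1},
    {"tx": 0,"ty": 0.97,"tz": -0.4,"wx": 0,"wy": 0,"wz": 0.66,"claw": 1},
    {"tx": 0,"ty": 0.97,"tz": -0.4,"wx": 0,"wy": 0,"wz": 0.66,"claw": 1},
    {"tx": 0.12,"ty": 0.97,"tz": -0.4,"wx": 0,"wy": 0,"wz": 0.66,"claw": 1},
    {"tx": 0.12,"ty": 0.97,"tz": -0.4,"wx": 0,"wy": 0,"wz": 0.66,"claw": 1}
  ]
}}

```text
t: 3.45
eef_pos: [0.4462, 0.3659, 0.1973]
orientation: [[-0.743, 0.669, -0.0], [0.669, 0.743, -0.0], [-0.0, -0.0, -1.0]]
ft_force: [0.5, -0.5, 0.9]
gripper_width: 0.0855
gripper_force: 0.0
```

Run:
```python
from h import *
s=monitor.get_state();print(s['t'],s['eef_pos'],s['orientation'],s['ft_force'])
c=cap('wrist'); H=cv2.cvtColor(c['pixels'],cv2.COLOR_RGB2HSV)
R,t=np.array(c['R']),np.array(c['t'])
# mask white (low sat, bright) + depth-based points
h,w=c['depth'].shape; u,v=np.meshgrid(np.arange(w),np.arange(h))
du,dv=(u-c['cx'])/c['fx'],(v-c['cy'])/c['fx']; th=np.hypot(du,dv)+1e-9
d=c['depth']; k=np.tan(th)*d/th
X=(np.stack([k*du,k*dv,d],-1)-t)@R
m=(d>0)&(X[...,2]>.012)&(X[...,2]<.06)&(np.hypot(X[...,0]-.447,X[...,1]-.366)<.075)&(th<1.2)
P=X[m]; print(m.sum(),np.percentile(P,[2,50,98],axis=0).round(4)); q=cv2.minAreaRect((P[:,:2]*1000).astype(np.float32)); print(q)
P=P[P[:,2]>.03]; print(cv2.minAreaRect((P[:,:2]*1000).astype(np.float32)))
o=c['pixels'].copy(); cs,_=cv2.findContours(m.astype(np.uint8),0,1); cv2.drawContours(o,cs,-1,(0,255,0),1); c['pixels']=o; save(c,'w2.png')
```

```text
3.45 [0.44622796 0.36585389 0.19727144] [[-7.43196445e-01  6.69073266e-01 -9.60184435e-05]
 [ 6.69073273e-01  7.43196436e-01 -1.14068074e-04]
 [-4.95933375e-06 -1.49018361e-04 -9.99999989e-01]] [ 0.48329018 -0.4850729   0.87126584]
4013 [[0.4054 0.3295 0.0271]
 [0.4415 0.3717 0.0452]
 [0.4862 0.407  0.0472]]
((446.1903076171875, 367.74957275390625), (44.42408752441406, 108.43923950195312), 47.095523834228516)
((446.3833312988281, 367.57012939453125), (44.42408752441406, 106.91094970703125), 47.095523834228516)
```

View pics/w2.png

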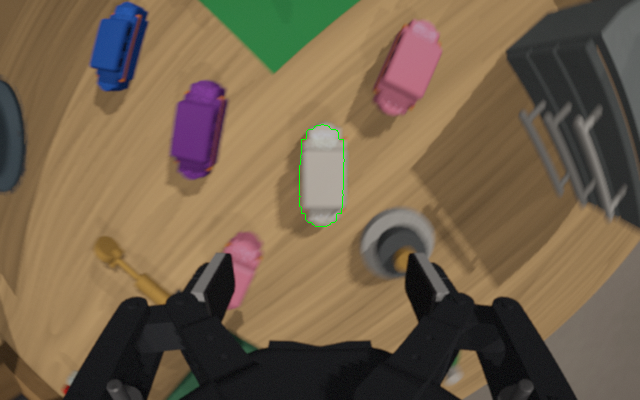

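The wrist view shows the white boat outlined at (323,175), lying between the fingers and aligned with them. Its centre measures (0.446, 0.3677) at an angle of 47.1°. I go down and grip.

{"method": "send_rows", "body": {
  "moves": [
    {"tx": 0,"ty": 0.02,"tz": -0.9,"wx": 0,"wy": 0,"wz": -0.02,"claw": 1},
    {"tx": 0,"ty": 0.02,"tz": -0.9,"wx": 0,"wy": 0,"wz": -0.02,"claw": 1},
    {"tx": 0,"ty": 0.02,"tz": -0.9,"wx": 0,"wy": 0,"wz": -0.02,"claw": 1},
    {"tx": 0,"ty": 0,"tz": -0.9,"wx": 0,"wy": 0,"wz": -0.02,"claw": 1},
    {"tx": 0,"ty": 0,"tz": -0.9,"wx": 0,"wy": 0,"wz": -0.02,"claw": 1},
    {"tx": 0,"ty": 0,"tz": -0.9,"wx": 0,"wy": 0,"wz": -0.02,"claw": 1},
    {"tx": 0,"ty": 0,"tz": -0.7,"wx": 0,"wy": 0,"wz": -0.02,"claw": 1},
    {"tx": 0,"ty": 0,"tz": 0,"wx": 0,"wy": 0,"wz": 0,"claw": -1},
    {"tx": 0,"ty": 0,"tz": 0,"wx": 0,"wy": 0,"wz": 0,"claw": -1},
    {"tx": 0,"ty": 0,"tz": 0,"wx": 0,"wy": 0,"wz": 0,"claw": -1},
    {"tx": 0,"ty": 0,"tz": 0,"wx": 0,"wy": 0,"wz": 0,"claw": -1},
    {"tx": 0,"ty": 0,"tz": 0,"wx": 0,"wy": 0,"wz": 0,"claw": -1}
  ],
  "squeeze": 30
}}

```text
t: 4.7
eef_pos: [0.4478, 0.3672, 0.0164]
orientation: [[-0.731, 0.682, 0.002], [0.682, 0.731, 0.002], [-0.0, 0.003, -1.0]]
ft_force: [0.8, -0.3, 4.2]
gripper_width: 0.0435
gripper_force: 33.1
```

{"method": "send_rows", "body": {
  "moves": [
    {"tx": 0,"ty": 0,"tz": 0.7,"wx": 0,"wy": 0,"wz": 0,"claw": -1},
    {"tx": 0,"ty": 0,"tz": 1,"wx": 0,"wy": 0,"wz": 0,"claw": -1},
    {"tx": 0,"ty": 0,"tz": 1,"wx": 0,"wy": 0,"wz": 0,"claw": -1},
    {"tx": 0,"ty": 0,"tz": 1,"wx": 0,"wy": 0,"wz": 0,"claw": -1},
    {"tx": 0,"ty": 0,"tz": 1,"wx": 0,"wy": 0,"wz": 0,"claw": -1}
  ]
}}

```text
t: 5.2
eef_pos: [0.4464, 0.3655, 0.1569]
orientation: [[-0.731, 0.682, -0.0], [0.682, 0.731, -0.001], [-0.0, -0.0, -1.0]]
ft_force: [1.1, 0.4, -0.7]
gripper_width: 0.0435
gripper_force: 32.6
```

Run:
```python
from h import *
a=np.radians(9.9); px=np.array([np.cos(a),np.sin(a)]); py=np.array([-px[1],px[0]]); O=np.array([.6444,-.0855])
for n in('scene','top'):
    c=dict(np.load(n+'0.npz')); X=cloud(c); H=cv2.cvtColor(c['pixels'],cv2.COLOR_RGB2HSV).astype(int)
    x=(X[...,:2]-O)@px; y=(X[...,:2]-O)@py; Z=X[...,2]
    b=(abs(x)<.05)&(y>-.02)&(y<.22)
    f=b&(Z>.029)&(Z<.047)
    br=f&(H[...,0]>5)&(H[...,0]<20)&(H[...,1]>60)&(y<.185)
    gr=f&(H[...,1]<60)
    for nm,m in(('floor',br),('grey',gr)):
        P=np.stack([x[m],y[m]],1)*1000; print(n,nm,m.sum(),np.percentile(P,[1,50,99],axis=0).round(1).tolist(),np.median(Z[m]).round(4), cv2.minAreaRect(P.astype(np.float32)))
    # press landmarks: light bar (Z .30-.33)
    m=(Z>.305)&(Z<.33)&(abs(x)<.2)&(abs(y)<.1); P=np.stack([x[m],y[m]],1)*1000; print('bar',cv2.minAreaRect(P.astype(np.float32)))
s=monitor.get_state();print(s['t'],s['eef_pos'],s['gripper_width'],s['ft_force'])
```

```text
scene floor 598 [[-30.5, 68.4], [1.8, 117.0], [29.4, 157.3]] 0.0374 ((-0.9704723358154297, 111.40121459960938), (94.12918853759766, 62.657283782958984), 89.87432861328125)
scene grey 346 [[-35.4, 64.0], [6.3, 155.3], [34.4, 193.0]] 0.0381 ((-0.23308563232421875, 89.78585815429688), (71.12669372558594, 210.57797241210938), 0.5021287798881531)
bar ((11.688217163085938, -0.4675140380859375), (36.74506378173828, 155.84291076660156), 89.92337799072266)
top floor 453 [[-27.4, 34.7], [1.3, 93.2], [30.0, 156.7]] 0.0352 ((0.7373027801513672, 95.75294494628906), (60.48625183105469, 125.54353332519531), 0.09696260839700699)
top grey 219 [[-33.7, 18.6], [1.0, 122.0], [37.0, 192.5]] 0.037 ((1.5601272583007812, 99.08822631835938), (71.9241943359375, 188.3751678466797), 0.17313440144062042)
bar ((13.277816772460938, 0.09568405151367188), (37.352657318115234, 155.57925415039062), 89.66148376464844)
5.2 [0.44644165 0.36552109 0.1568781 ] 0.043527626217306783 [ 1.11082512  0.41239073 -0.69342964]
```

{"method": "send_rows", "body": {
  "moves": [
    {"tx": 0.467,"ty": -0.915,"tz": 0,"wx": 0,"wy": 0,"wz": -0.498,"claw": -1},
    {"tx": 0.467,"ty": -0.915,"tz": 0,"wx": 0,"wy": 0,"wz": -0.498,"claw": -1},
    {"tx": 0.467,"ty": -0.915,"tz": 0,"wx": 0,"wy": 0,"wz": -0.498,"claw": -1},
    {"tx": 0.467,"ty": -0.915,"tz": 0,"wx": 0,"wy": 0,"wz": -0.498,"claw": -1},
    {"tx": 0.467,"ty": -0.915,"tz": 0,"wx": 0,"wy": 0,"wz": -0.498,"claw": -1},
    {"tx": 0.467,"ty": -0.915,"tz": 0,"wx": 0,"wy": 0,"wz": -0.498,"claw": -1},
    {"tx": 0.467,"ty": -0.915,"tz": 0,"wx": 0,"wy": 0,"wz": -0.498,"claw": -1},
    {"tx": 0.467,"ty": -0.915,"tz": 0,"wx": 0,"wy": 0,"wz": -0.498,"claw": -1},
    {"tx": 0.467,"ty": -0.915,"tz": 0,"wx": 0,"wy": 0,"wz": -0.498,"claw": -1},
    {"tx": 0.467,"ty": -0.915,"tz": 0,"wx": 0,"wy": 0,"wz": -0.498,"claw": -1},
    {"tx": 0.467,"ty": -0.915,"tz": 0,"wx": 0,"wy": 0,"wz": -0.498,"claw": -1},
    {"tx": 0.467,"ty": -0.915,"tz": 0,"wx": 0,"wy": 0,"wz": -0.498,"claw": -1},
    {"tx": 0.467,"ty": -0.915,"tz": 0,"wx": 0,"wy": 0,"wz": -0.498,"claw": -1},
    {"tx": 0,"ty": 0,"tz": 0,"wx": 0,"wy": 0,"wz": 0,"claw": -1}
  ]
}}

```text
t: 6.6
eef_pos: [0.6315, 0.0002, 0.1553]
orientation: [[-0.16, 0.987, 0.001], [0.987, 0.16, -0.004], [-0.005, 0.001, -1.0]]
ft_force: [-0.8, -0.9, -0.8]
gripper_width: 0.0434
gripper_force: 32.7
```

Run:
```python
from h import *
s=monitor.get_state();print(s['t'],s['eef_pos'],s['orientation'][0],s['gripper_width'],s['ft_force'])
c=cap('scene'); c['pixels']=cv2.resize(c['pixels'][180:380,200:420],None,fx=2.7,fy=2.7); save(c,'s2.png')
```

```text
6.6 [6.31500734e-01 2.28906945e-04 1.55285586e-01] [-0.160134    0.98709446  0.0012748 ] 0.04338526282329518 [-0.78107156 -0.9252798  -0.82238214]
```

View pics/s2.png

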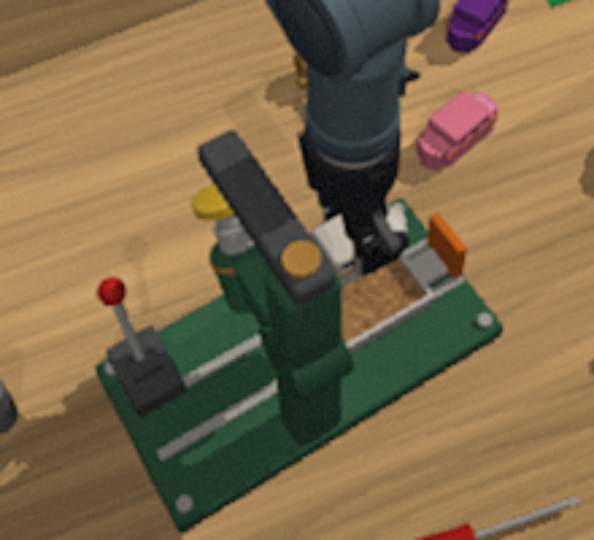

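The crop shows the boat held upright between the column and the plate, above the brown tray floor at (380,290). Nothing is touching.

{"method": "send_rows", "body": {
  "moves": [
    {"tx": 0,"ty": 0,"tz": -0.5,"wx": 0,"wy": 0,"wz": 0,"claw": -1},
    {"tx": 0,"ty": 0,"tz": -0.5,"wx": 0,"wy": 0,"wz": 0,"claw": -1},
    {"tx": 0,"ty": 0,"tz": -0.5,"wx": 0,"wy": 0,"wz": 0,"claw": -1},
    {"tx": 0,"ty": 0,"tz": -0.5,"wx": 0,"wy": 0,"wz": 0,"claw": -1},
    {"tx": 0,"ty": 0,"tz": -0.5,"wx": 0,"wy": 0,"wz": 0,"claw": -1},
    {"tx": 0,"ty": 0,"tz": 0,"wx": 0,"wy": 0,"wz": 0,"claw": -1},
    {"tx": 0,"ty": 0,"tz": 0,"wx": 0,"wy": 0,"wz": 0,"claw": -1}
  ]
}}

```text
t: 7.35
eef_pos: [0.6285, 0.0093, 0.0799]
orientation: [[-0.172, 0.985, -0.001], [0.985, 0.172, 0.0], [0.0, -0.001, -1.0]]
ft_force: [0.3, 0.1, -1.1]
gripper_width: 0.0432
gripper_force: 32.6
```

{"method": "send_rows", "body": {
  "moves": [
    {"tx": 0,"ty": 0,"tz": -0.3,"wx": 0,"wy": 0,"wz": 0,"claw": -1},
    {"tx": 0,"ty": 0,"tz": -0.3,"wx": 0,"wy": 0,"wz": 0,"claw": -1},
    {"tx": 0,"ty": 0,"tz": -0.2,"wx": 0,"wy": 0,"wz": 0,"claw": -1},
    {"tx": 0,"ty": 0,"tz": -0.1,"wx": 0,"wy": 0,"wz": 0,"claw": -1},
    {"tx": 0,"ty": 0,"tz": 0,"wx": 0,"wy": 0,"wz": 0,"claw": -1},
    {"tx": 0,"ty": 0,"tz": 0,"wx": 0,"wy": 0,"wz": 0,"claw": -1}
  ]
}}

```text
t: 7.95
eef_pos: [0.6291, 0.0092, 0.0538]
orientation: [[-0.172, 0.985, 0.0], [0.985, 0.172, 0.0], [0.0, 0.0, -1.0]]
ft_force: [-0.7, 1.0, 0.2]
gripper_width: 0.0436
gripper_force: 32.5
```

{"method": "send_rows", "body": {
  "moves": [
    {"tx": 0,"ty": 0,"tz": -0.04,"wx": 0,"wy": 0,"wz": 0,"claw": -1},
    {"tx": 0,"ty": 0,"tz": 0,"wx": 0,"wy": 0,"wz": 0,"claw": 0.4},
    {"tx": 0,"ty": 0,"tz": 0,"wx": 0,"wy": 0,"wz": 0,"claw": 1},
    {"tx": 0,"ty": 0,"tz": 0,"wx": 0,"wy": 0,"wz": 0,"claw": 1},
    {"tx": 0,"ty": 0,"tz": 0,"wx": 0,"wy": 0,"wz": 0,"claw": 1},
    {"tx": 0,"ty": 0,"tz": 0,"wx": 0,"wy": 0,"wz": 0,"claw": 1},
    {"tx": 0,"ty": 0,"tz": 0.5,"wx": 0,"wy": 0,"wz": 0,"claw": 1},
    {"tx": 0,"ty": 0,"tz": 0.8,"wx": 0,"wy": 0,"wz": 0,"claw": 1},
    {"tx": 0,"ty": 0,"tz": 0.8,"wx": 0,"wy": 0,"wz": 0,"claw": 1},
    {"tx": 0,"ty": 0,"tz": 0.8,"wx": 0,"wy": 0,"wz": 0,"claw": 1},
    {"tx": 0,"ty": 0,"tz": 0.8,"wx": 0,"wy": 0,"wz": 0,"claw": 1}
  ]
}}

```text
t: 9.05
eef_pos: [0.6291, 0.0093, 0.1658]
orientation: [[-0.172, 0.985, 0.001], [0.985, 0.172, 0.0], [-0.0, 0.001, -1.0]]
ft_force: [-0.0, -0.7, -0.3]
gripper_width: 0.0852
gripper_force: 0.0
```

The boat is released. I shut the gripper and go to the outer side of the push plate.

{"method": "send_rows", "body": {
  "moves": [
    {"tx": -0.16,"ty": 0.87,"tz": 0,"wx": 0,"wy": 0,"wz": 0,"claw": -1},
    {"tx": -0.16,"ty": 0.87,"tz": 0,"wx": 0,"wy": 0,"wz": 0,"claw": -1},
    {"tx": -0.16,"ty": 0.87,"tz": 0,"wx": 0,"wy": 0,"wz": 0,"claw": -1},
    {"tx": -0.16,"ty": 0.87,"tz": 0,"wx": 0,"wy": 0,"wz": 0,"claw": -1},
    {"tx": -0.16,"ty": 0.87,"tz": 0,"wx": 0,"wy": 0,"wz": 0,"claw": -1},
    {"tx": -0.16,"ty": 0.87,"tz": 0,"wx": 0,"wy": 0,"wz": 0,"claw": -1},
    {"tx": 0,"ty": 0,"tz": 0,"wx": 0,"wy": 0,"wz": 0,"claw": -1},
    {"tx": 0,"ty": 0,"tz": -0.9,"wx": 0,"wy": 0,"wz": 0,"claw": -1},
    {"tx": 0,"ty": 0,"tz": -0.9,"wx": 0,"wy": 0,"wz": 0,"claw": -1},
    {"tx": 0,"ty": 0,"tz": -0.9,"wx": 0,"wy": 0,"wz": 0,"claw": -1},
    {"tx": 0,"ty": 0,"tz": -0.9,"wx": 0,"wy": 0,"wz": 0,"claw": -1},
    {"tx": 0,"ty": 0,"tz": 0,"wx": 0,"wy": 0,"wz": 0,"claw": -1}
  ]
}}

```text
t: 10.25
eef_pos: [0.5971, 0.163, 0.052]
orientation: [[-0.171, 0.985, -0.008], [0.985, 0.171, -0.003], [-0.002, -0.008, -1.0]]
ft_force: [-0.8, -0.6, 0.0]
gripper_width: -0.0002
gripper_force: 0.0
```

Run:
```python
from h import *
a=np.radians(9.9); px=np.array([np.cos(a),np.sin(a)]); py=np.array([-px[1],px[0]]); O=np.array([.6444,-.0855])
s=monitor.get_state();p=s['eef_pos'];print(s['t'],p,(p[:2]-O)@px,(p[:2]-O)@py,s['gripper_width'],s['ft_force'])
c=cap('top'); X=cloud(c); x=(X[...,:2]-O)@px; y=(X[...,:2]-O)@py; Z=X[...,2]
m=(abs(x)<.045)&(y>.02)&(y<.18)&(Z>.055)&(Z<.095); P=np.stack([x[m],y[m]],1)*1000; print(m.sum(),cv2.minAreaRect(P.astype(np.float32)),np.percentile(Z[m],[5,50,98]))
c['pixels']=cv2.resize(c['pixels'][100:220,260:420],None,fx=4,fy=4); save(c,'t3.png')
```

```text
10.25 [0.59712623 0.16303273 0.05197306] -0.003839827948701538 0.25295964408499483 -0.0002139640276430014 [-0.77885783 -0.61585553  0.02904701]
331 ((1.1583061218261719, 96.41673278808594), (108.61459350585938, 45.70170974731445), 89.9219970703125) [0.05863851 0.07539074 0.08798019]
```

View pics/t3.png

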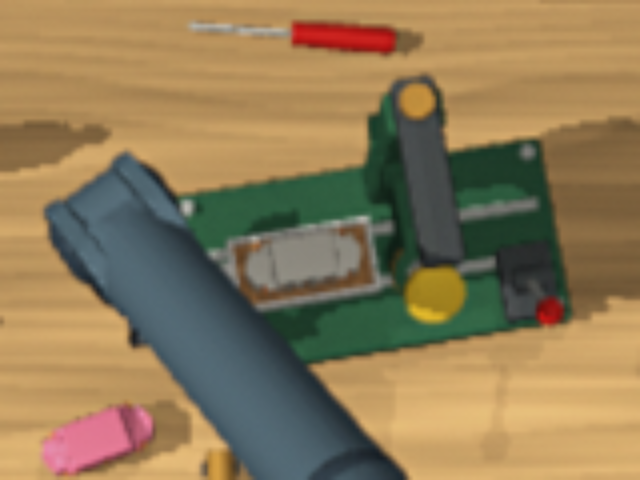

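The boat lies upright and centred in the tray at (307,262), measuring press x=1, y=96. I push the carriage in.

{"method": "send_rows", "body": {
  "moves": [
    {"tx": 0.057,"ty": -0.33,"tz": 0,"wx": 0,"wy": 0,"wz": 0,"claw": -1},
    {"tx": 0.057,"ty": -0.33,"tz": 0,"wx": 0,"wy": 0,"wz": 0,"claw": -1},
    {"tx": 0.057,"ty": -0.33,"tz": 0,"wx": 0,"wy": 0,"wz": 0,"claw": -1},
    {"tx": 0.04,"ty": -0.23,"tz": 0,"wx": 0,"wy": 0,"wz": 0,"claw": -1},
    {"tx": 0.04,"ty": -0.23,"tz": 0,"wx": 0,"wy": 0,"wz": 0,"claw": -1},
    {"tx": 0.04,"ty": -0.23,"tz": 0,"wx": 0,"wy": 0,"wz": 0,"claw": -1},
    {"tx": 0.04,"ty": -0.23,"tz": 0,"wx": 0,"wy": 0,"wz": 0,"claw": -1},
    {"tx": 0.04,"ty": -0.23,"tz": 0,"wx": 0,"wy": 0,"wz": 0,"claw": -1},
    {"tx": 0.04,"ty": -0.23,"tz": 0,"wx": 0,"wy": 0,"wz": 0,"claw": -1},
    {"tx": 0.04,"ty": -0.23,"tz": 0,"wx": 0,"wy": 0,"wz": 0,"claw": -1},
    {"tx": 0.04,"ty": -0.23,"tz": 0,"wx": 0,"wy": 0,"wz": 0,"claw": -1},
    {"tx": 0.04,"ty": -0.23,"tz": 0,"wx": 0,"wy": 0,"wz": 0,"claw": -1},
    {"tx": 0.04,"ty": -0.23,"tz": 0,"wx": 0,"wy": 0,"wz": 0,"claw": -1},
    {"tx": 0.04,"ty": -0.23,"tz": 0,"wx": 0,"wy": 0,"wz": 0,"claw": -1},
    {"tx": 0.04,"ty": -0.23,"tz": 0,"wx": 0,"wy": 0,"wz": 0,"claw": -1}
  ]
}}

```text
t: 11.8
eef_pos: [0.6197, 0.0527, 0.0554]
orientation: [[-0.172, 0.985, -0.0], [0.985, 0.172, 0.0], [0.0, -0.0, -1.0]]
ft_force: [0.2, 2.0, 0.9]
gripper_width: 0.0001
gripper_force: 1.0
```

{"method": "send_rows", "body": {
  "moves": [
    {"tx": 0.03,"ty": -0.16,"tz": 0,"wx": 0,"wy": 0,"wz": 0,"claw": -1},
    {"tx": 0.03,"ty": -0.16,"tz": 0,"wx": 0,"wy": 0,"wz": 0,"claw": -1},
    {"tx": 0.03,"ty": -0.16,"tz": 0,"wx": 0,"wy": 0,"wz": 0,"claw": -1},
    {"tx": 0.017,"ty": -0.1,"tz": 0,"wx": 0,"wy": 0,"wz": 0,"claw": -1}
  ]
}}

```text
t: 12.2
eef_pos: [0.6226, 0.0351, 0.0553]
orientation: [[-0.171, 0.985, -0.001], [0.985, 0.171, -0.0], [-0.0, -0.001, -1.0]]
ft_force: [-0.1, 1.4, 1.0]
gripper_width: 0.0001
gripper_force: 0.9
```

{"method": "send_rows", "body": {
  "moves": [
    {"tx": 0.017,"ty": -0.1,"tz": 0,"wx": 0,"wy": 0,"wz": 0,"claw": -1},
    {"tx": 0.017,"ty": -0.1,"tz": 0,"wx": 0,"wy": 0,"wz": 0,"claw": -1}
  ]
}}

```text
t: 12.4
eef_pos: [0.6226, 0.0351, 0.0554]
orientation: [[-0.174, 0.985, -0.002], [0.985, 0.174, 0.007], [0.007, -0.0, -1.0]]
ft_force: [-1.4, 10.4, 0.9]
gripper_width: 0.0
gripper_force: 5.2
```

Seated at the stop: 10 N with no further movement. I back off and move round the front of the press to the lever.

{"method": "send_rows", "body": {
  "moves": [
    {"tx": -0.06,"ty": 0.4,"tz": 0,"wx": 0,"wy": 0,"wz": 0,"claw": -1},
    {"tx": -0.06,"ty": 0.4,"tz": 0,"wx": 0,"wy": 0,"wz": 0,"claw": -1},
    {"tx": 0,"ty": 0,"tz": 0.87,"wx": 0,"wy": 0,"wz": 0,"claw": -1},
    {"tx": 0,"ty": 0,"tz": 0.87,"wx": 0,"wy": 0,"wz": 0,"claw": -1},
    {"tx": 0,"ty": 0,"tz": 0.87,"wx": 0,"wy": 0,"wz": 0,"claw": -1},
    {"tx": 0,"ty": 0,"tz": 0.87,"wx": 0,"wy": 0,"wz": 0,"claw": -1},
    {"tx": -1,"ty": -0.4,"tz": 0,"wx": 0,"wy": 0,"wz": 0,"claw": -1},
    {"tx": -1,"ty": -0.4,"tz": 0,"wx": 0,"wy": 0,"wz": 0,"claw": -1},
    {"tx": -1,"ty": -0.4,"tz": 0,"wx": 0,"wy": 0,"wz": 0,"claw": -1},
    {"tx": -1,"ty": -0.4,"tz": 0,"wx": 0,"wy": 0,"wz": 0,"claw": -1},
    {"tx": -1,"ty": -0.4,"tz": 0,"wx": 0,"wy": 0,"wz": 0,"claw": -1},
    {"tx": -1,"ty": -0.4,"tz": 0,"wx": 0,"wy": 0,"wz": 0,"claw": -1},
    {"tx": 0.17,"ty": -0.98,"tz": 0,"wx": 0,"wy": 0,"wz": 0,"claw": -1},
    {"tx": 0.17,"ty": -0.98,"tz": 0,"wx": 0,"wy": 0,"wz": 0,"claw": -1},
    {"tx": 0.17,"ty": -0.98,"tz": 0,"wx": 0,"wy": 0,"wz": 0,"claw": -1},
    {"tx": 0.17,"ty": -0.98,"tz": 0,"wx": 0,"wy": 0,"wz": 0,"claw": -1},
    {"tx": 0.17,"ty": -0.98,"tz": 0,"wx": 0,"wy": 0,"wz": 0,"claw": -1},
    {"tx": 0.17,"ty": -0.98,"tz": 0,"wx": 0,"wy": 0,"wz": 0,"claw": -1},
    {"tx": 0.17,"ty": -0.98,"tz": 0,"wx": 0,"wy": 0,"wz": 0,"claw": -1},
    {"tx": 0,"ty": 0,"tz": 0,"wx": 0,"wy": 0,"wz": 0,"claw": -1}
  ]
}}

```text
t: 14.4
eef_pos: [0.4753, -0.23, 0.1599]
orientation: [[-0.164, 0.986, -0.0], [0.986, 0.164, -0.003], [-0.003, -0.001, -1.0]]
ft_force: [-0.6, -0.3, -1.1]
gripper_width: 0.0001
gripper_force: 0.0
```

```bash
cat >> h.py <<'E'
a=np.radians(9.9); px=np.array([np.cos(a),np.sin(a)]); py=np.array([-px[1],px[0]]); O=np.array([.6444,-.0855])
def pr(X): return (np.asarray(X)[...,:2]-O)@np.stack([px,py],1)
def look():
    s=monitor.get_state();p=s['eef_pos'];print('t',s['t'],'tcp',p.round(4),'press',pr(p).round(4),'F',s['ft_force'].round(1))
    for n in('top','scene'):
        c=cap(n); X=cloud(c); q=pr(X); x,y,Z=q[...,0],q[...,1],X[...,2]; H=cv2.cvtColor(c['pixels'],cv2.COLOR_RGB2HSV).astype(int); h,sa,v=H[...,0],H[...,1],H[...,2]
        rep=lambda nm,m:print(n,nm,m.sum(),*( [np.percentile(np.stack([x[m],y[m],Z[m]],1)*1000,[3,50,97],axis=0).round(0).tolist()] if m.sum()>3 else []))
        rep('knob',((h<5)|(h>174))&(sa>170)&(Z>.08)&(Z<.2)&(y<-.07)&(y>-.16)&(abs(x)<.15))
        rep('plate',(h>5)&(h<14)&(sa>190)&(Z>.06)&(Z<.1)&(y>.05)&(y<.25)&(abs(x)<.06))
        rep('head',(h>22)&(h<32)&(sa>150)&(Z>.15)&(abs(y)<.05)&(x<-.03)&(x>-.15))
        rep('boat',(sa<45)&(v>120)&(Z>.055)&(Z<.09)&(abs(x)<.04)&(abs(y)<.06))
E
python3 -c "
from h import *
look()"
```

```text
t 14.4 tcp [ 0.4753 -0.23    0.1599] press [-0.1914 -0.1132] F [-0.6 -0.3 -1.1]
top knob 32 [[-102.0, -118.0, 123.0], [-94.0, -107.0, 132.0], [-84.0, -98.0, 141.0]]
top plate 39 [[-24.0, 102.0, 68.0], [-1.0, 106.0, 78.0], [23.0, 111.0, 89.0]]
top head 166 [[-91.0, -21.0, 204.0], [-73.0, 1.0, 216.0], [-54.0, 23.0, 228.0]]
top boat 104 [[-16.0, 14.0, 57.0], [3.0, 32.0, 68.0], [20.0, 51.0, 85.0]]
scene knob 72 [[-97.0, -119.0, 122.0], [-87.0, -110.0, 133.0], [-82.0, -101.0, 138.0]]
scene plate 109 [[-19.0, 98.0, 62.0], [4.0, 101.0, 80.0], [24.0, 108.0, 84.0]]
scene head 100 [[-87.0, -24.0, 212.0], [-65.0, -12.0, 222.0], [-51.0, -1.0, 229.0]]
scene boat 137 [[-18.0, -51.0, 64.0], [1.0, -23.0, 81.0], [19.0, -9.0, 85.0]]
```

{"method": "send_rows", "body": {
  "moves": [
    {"tx": 0,"ty": 0.1,"tz": -0.8,"wx": 0,"wy": 0,"wz": 0,"claw": -1},
    {"tx": 0,"ty": 0,"tz": -0.8,"wx": 0,"wy": 0,"wz": 0,"claw": -1},
    {"tx": 0.65,"ty": 0.115,"tz": 0,"wx": 0,"wy": 0,"wz": 0,"claw": -1},
    {"tx": 0.65,"ty": 0.115,"tz": 0,"wx": 0,"wy": 0,"wz": 0,"claw": -1},
    {"tx": 0.65,"ty": 0.115,"tz": 0,"wx": 0,"wy": 0,"wz": 0,"claw": -1},
    {"tx": 0.4,"ty": 0.07,"tz": 0,"wx": 0,"wy": 0,"wz": 0,"claw": -1},
    {"tx": 0.4,"ty": 0.07,"tz": 0,"wx": 0,"wy": 0,"wz": 0,"claw": -1},
    {"tx": 0.4,"ty": 0.07,"tz": 0,"wx": 0,"wy": 0,"wz": 0,"claw": -1},
    {"tx": 0.4,"ty": 0.07,"tz": 0,"wx": 0,"wy": 0,"wz": 0,"claw": -1},
    {"tx": 0.4,"ty": 0.07,"tz": 0,"wx": 0,"wy": 0,"wz": 0,"claw": -1},
    {"tx": 0.4,"ty": 0.07,"tz": 0,"wx": 0,"wy": 0,"wz": 0,"claw": -1},
    {"tx": 0.4,"ty": 0.07,"tz": 0,"wx": 0,"wy": 0,"wz": 0,"claw": -1},
    {"tx": 0.4,"ty": 0.07,"tz": 0,"wx": 0,"wy": 0,"wz": 0,"claw": -1}
  ]
}}

```text
t: 15.8
eef_pos: [0.631, -0.1937, 0.1114]
orientation: [[-0.172, 0.985, -0.001], [0.985, 0.172, 0.0], [0.0, -0.001, -1.0]]
ft_force: [-0.8, 1.0, -0.5]
gripper_width: -0.0001
gripper_force: 0.5
```

```bash
python3 -c "
from h import *
look()"
```

```text
t 15.8 tcp [ 0.631  -0.1937  0.1114] press [-0.0319 -0.1043] F [-0.8  1.  -0.5]
top knob 0
top plate 39 [[-23.0, 101.0, 67.0], [1.0, 106.0, 78.0], [23.0, 111.0, 85.0]]
top head 165 [[-91.0, -21.0, 202.0], [-72.0, 1.0, 216.0], [-54.0, 24.0, 228.0]]
top boat 103 [[-17.0, 13.0, 58.0], [3.0, 33.0, 69.0], [21.0, 52.0, 87.0]]
scene knob 68 [[-10.0, -121.0, 122.0], [2.0, -113.0, 129.0], [8.0, -101.0, 135.0]]
scene plate 111 [[-20.0, 98.0, 62.0], [4.0, 101.0, 80.0], [24.0, 108.0, 84.0]]
scene head 97 [[-87.0, -25.0, 213.0], [-66.0, -12.0, 222.0], [-51.0, -1.0, 230.0]]
scene boat 155 [[-18.0, -51.0, 64.0], [2.0, -25.0, 80.0], [19.0, -9.0, 85.0]]
```

{"method": "send_rows", "body": {
  "moves": [
    {"tx": 0.1,"ty": 0,"tz": 0,"wx": 0,"wy": 0,"wz": 0,"claw": -1},
    {"tx": 0.1,"ty": 0,"tz": 0,"wx": 0,"wy": 0,"wz": 0,"claw": -1},
    {"tx": 0.1,"ty": 0,"tz": 0,"wx": 0,"wy": 0,"wz": 0,"claw": -1}
  ]
}}

```text
t: 16.2
eef_pos: [0.639, -0.1941, 0.1118]
orientation: [[-0.171, 0.985, -0.001], [0.985, 0.171, -0.0], [-0.0, -0.001, -1.0]]
ft_force: [-1.2, -0.3, -0.5]
gripper_width: 0.0002
gripper_force: 1.2
```

{"method": "send_rows", "body": {
  "moves": [
    {"tx": 0.1,"ty": 0,"tz": 0,"wx": 0,"wy": 0,"wz": 0,"claw": -1},
    {"tx": 0.1,"ty": 0,"tz": 0,"wx": 0,"wy": 0,"wz": 0,"claw": -1}
  ]
}}

```text
t: 16.4
eef_pos: [0.6397, -0.1941, 0.1112]
orientation: [[-0.171, 0.985, -0.014], [0.985, 0.171, 0.0], [0.003, -0.014, -1.0]]
ft_force: [-15.7, 1.0, 9.6]
gripper_width: 0.0002
gripper_force: 8.6
```

The lever is hard against its stop at 16 N, with the knob at press x≈+1. I retreat, turn the gripper so its narrow side lies in the ram plane, and tilt.

{"method": "send_rows", "body": {
  "moves": [
    {"tx": -0.95,"ty": -0.165,"tz": 0,"wx": 0,"wy": 0,"wz": 0,"claw": -1},
    {"tx": -0.95,"ty": -0.165,"tz": 0,"wx": 0,"wy": 0,"wz": 0,"claw": -1},
    {"tx": -0.95,"ty": -0.165,"tz": 0,"wx": 0,"wy": 0,"wz": 0,"claw": -1},
    {"tx": -0.95,"ty": -0.165,"tz": 0,"wx": 0,"wy": 0,"wz": 0,"claw": -1},
    {"tx": -0.95,"ty": -0.165,"tz": 0,"wx": 0,"wy": 0,"wz": 0,"claw": -1},
    {"tx": -0.95,"ty": -0.165,"tz": 0,"wx": 0,"wy": 0,"wz": 0,"claw": -1},
    {"tx": 0,"ty": 0,"tz": 0.41,"wx": 0,"wy": 0,"wz": -0.98,"claw": -1},
    {"tx": 0,"ty": 0,"tz": 0.41,"wx": 0,"wy": 0,"wz": -0.98,"claw": -1},
    {"tx": 0,"ty": 0,"tz": 0.41,"wx": 0,"wy": 0,"wz": -0.98,"claw": -1},
    {"tx": 0,"ty": 0,"tz": 0.41,"wx": 0,"wy": 0,"wz": -0.98,"claw": -1},
    {"tx": 0,"ty": 0,"tz": 0.41,"wx": 0,"wy": 0,"wz": -0.98,"claw": -1},
    {"tx": 0,"ty": 0,"tz": 0.41,"wx": 0,"wy": 0,"wz": -0.98,"claw": -1},
    {"tx": 0,"ty": 0,"tz": 0.41,"wx": 0,"wy": 0,"wz": -0.98,"claw": -1},
    {"tx": 0,"ty": 0,"tz": 0.41,"wx": 0,"wy": 0,"wz": -0.98,"claw": -1},
    {"tx": 0,"ty": 0,"tz": 0.41,"wx": 0,"wy": 0,"wz": -0.98,"claw": -1},
    {"tx": 0,"ty": 0,"tz": 0.41,"wx": 0,"wy": 0,"wz": -0.98,"claw": -1},
    {"tx": 0,"ty": 0,"tz": 0.41,"wx": 0,"wy": 0,"wz": -0.98,"claw": -1},
    {"tx": 0,"ty": 0,"tz": 0.41,"wx": 0,"wy": 0,"wz": -0.98,"claw": -1},
    {"tx": 0,"ty": 0,"tz": 0.41,"wx": 0,"wy": 0,"wz": -0.98,"claw": -1},
    {"tx": 0,"ty": 0,"tz": 0.41,"wx": 0,"wy": 0,"wz": -0.98,"claw": -1}
  ]
}}

```text
t: 18.4
eef_pos: [0.4749, -0.2236, 0.2851]
orientation: [[0.933, 0.359, 0.002], [0.359, -0.933, -0.001], [0.001, 0.001, -1.0]]
ft_force: [0.2, 0.1, 0.2]
gripper_width: 0.0001
gripper_force: 0.0
```

{"method": "send_rows", "body": {
  "moves": [
    {"tx": 0,"ty": 0,"tz": 0,"wx": 0,"wy": 0,"wz": -0.99,"claw": -1},
    {"tx": 0,"ty": 0,"tz": 0,"wx": 0,"wy": 0,"wz": -0.99,"claw": -1},
    {"tx": 0,"ty": 0,"tz": 0,"wx": 0.15,"wy": -0.86,"wz": 0,"claw": -1},
    {"tx": 0,"ty": 0,"tz": 0,"wx": 0.15,"wy": -0.86,"wz": 0,"claw": -1},
    {"tx": 0,"ty": 0,"tz": 0,"wx": 0.15,"wy": -0.86,"wz": 0,"claw": -1},
    {"tx": 0,"ty": 0,"tz": 0,"wx": 0.15,"wy": -0.86,"wz": 0,"claw": -1},
    {"tx": 0,"ty": 0,"tz": 0,"wx": 0.15,"wy": -0.86,"wz": 0,"claw": -1},
    {"tx": 0,"ty": 0,"tz": 0,"wx": 0.15,"wy": -0.86,"wz": 0,"claw": -1},
    {"tx": 0,"ty": 0,"tz": 0,"wx": 0,"wy": 0,"wz": 0,"claw": -1},
    {"tx": 0,"ty": 0,"tz": 0,"wx": 0,"wy": 0,"wz": 0,"claw": -1}
  ]
}}

```text
t: 19.4
eef_pos: [0.4744, -0.2236, 0.2845]
orientation: [[0.853, 0.172, 0.492], [0.149, -0.985, 0.085], [0.499, 0.001, -0.866]]
ft_force: [1.5, 0.3, -0.4]
gripper_width: 0.0
gripper_force: 0.0
```

```bash
python3 -c "
from h import *
look()
s=monitor.get_state(); print(s['joint_pos'].round(2))"
```

```text
t 19.4 tcp [ 0.4744 -0.2236  0.2845] press [-0.1912 -0.1069] F [ 1.5  0.3 -0.4]
top knob 37 [[-10.0, -119.0, 114.0], [-1.0, -109.0, 126.0], [11.0, -99.0, 133.0]]
top plate 39 [[-22.0, 102.0, 67.0], [-1.0, 106.0, 77.0], [22.0, 110.0, 88.0]]
top head 166 [[-91.0, -21.0, 202.0], [-72.0, 1.0, 216.0], [-54.0, 24.0, 229.0]]
top boat 103 [[-17.0, 14.0, 58.0], [4.0, 32.0, 68.0], [20.0, 52.0, 87.0]]
scene knob 92 [[-6.0, -121.0, 119.0], [4.0, -110.0, 128.0], [11.0, -100.0, 134.0]]
scene plate 111 [[-20.0, 98.0, 62.0], [4.0, 101.0, 80.0], [23.0, 108.0, 84.0]]
scene head 95 [[-87.0, -24.0, 211.0], [-66.0, -12.0, 222.0], [-51.0, -1.0, 228.0]]
scene boat 136 [[-19.0, -51.0, 65.0], [1.0, -23.0, 82.0], [20.0, -9.0, 85.0]]
[ 0.79 -0.1  -0.21  2.13 -0.54  0.79 -0.5 ]
```

{"method": "send_rows", "body": {
  "moves": [
    {"tx": 0.44,"ty": 0.98,"tz": 0,"wx": 0,"wy": 0,"wz": 0,"claw": -1},
    {"tx": 0.44,"ty": 0.98,"tz": 0,"wx": 0,"wy": 0,"wz": 0,"claw": -1},
    {"tx": 0.44,"ty": 0.98,"tz": 0,"wx": 0,"wy": 0,"wz": 0,"claw": -1},
    {"tx": 0.44,"ty": 0.98,"tz": 0,"wx": 0,"wy": 0,"wz": 0,"claw": -1},
    {"tx": 0,"ty": 0,"tz": 0,"wx": 0,"wy": 0,"wz": 0,"claw": -1},
    {"tx": 0,"ty": 0,"tz": 0,"wx": 0,"wy": 0,"wz": 0,"claw": -1},
    {"tx": 0.24,"ty": 0.04,"tz": -0.43,"wx": 0,"wy": 0,"wz": 0,"claw": -1},
    {"tx": 0.24,"ty": 0.04,"tz": -0.43,"wx": 0,"wy": 0,"wz": 0,"claw": -1},
    {"tx": 0.24,"ty": 0.04,"tz": -0.43,"wx": 0,"wy": 0,"wz": 0,"claw": -1},
    {"tx": 0.24,"ty": 0.04,"tz": -0.43,"wx": 0,"wy": 0,"wz": 0,"claw": -1},
    {"tx": 0,"ty": 0,"tz": 0,"wx": 0,"wy": 0,"wz": 0,"claw": -1},
    {"tx": 0,"ty": 0,"tz": 0,"wx": 0,"wy": 0,"wz": 0,"claw": -1}
  ]
}}

```text
t: 20.7
eef_pos: [0.556, -0.1021, 0.2325]
orientation: [[0.853, 0.171, 0.492], [0.148, -0.985, 0.086], [0.5, -0.0, -0.866]]
ft_force: [0.1, 0.4, -0.3]
gripper_width: 0.0
gripper_force: 0.0
```

Run:
```python
from h import *
s=monitor.get_state();p=s['eef_pos'];print(p,pr(p),s['ft_force'])
q=pr(p); e=np.array([q[0]+.075,q[1],p[2]-.218]); ax=np.array([-.5,0,.866]); print('axial',e@ax,'perp(front -)',e@np.array([.866,0,.5]),'y',e[1])
c=cap('scene'); c['pixels']=cv2.resize(c['pixels'][190:340,210:380],None,fx=3.5,fy=3.5); save(c,'s4.png')
```

```text
[ 0.55603661 -0.10206373  0.23246687] [-0.08989539 -0.00112484] [ 0.11557807  0.35809815 -0.25664963]
axial 0.01997600781175364 perp(front -) -0.005665971173767588 y -0.0011248420531905935
```

View pics/s4.png

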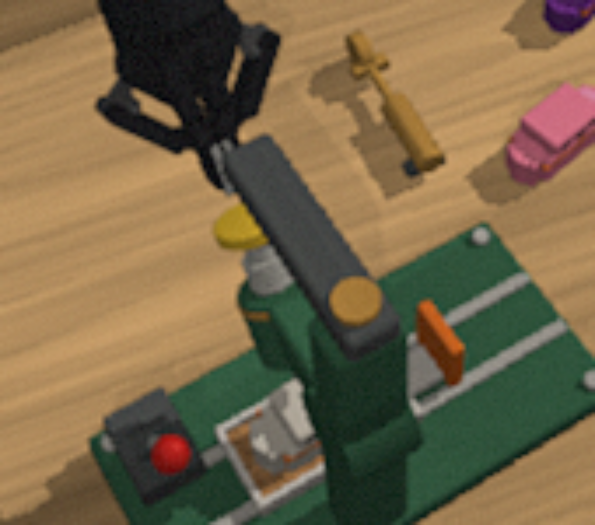

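The gripper is tilted along the ram axis with its tip just above the yellow head at (240,225), clear of the bar. The lever is over at (170,455) and the carriage is in. I press.

{"method": "send_rows", "body": {
  "moves": [
    {"tx": 0.082,"ty": 0.014,"tz": -0.144,"wx": 0,"wy": 0,"wz": 0,"claw": -1},
    {"tx": 0.082,"ty": 0.014,"tz": -0.144,"wx": 0,"wy": 0,"wz": 0,"claw": -1},
    {"tx": 0.082,"ty": 0.014,"tz": -0.144,"wx": 0,"wy": 0,"wz": 0,"claw": -1},
    {"tx": 0.082,"ty": 0.014,"tz": -0.144,"wx": 0,"wy": 0,"wz": 0,"claw": -1},
    {"tx": 0.082,"ty": 0.014,"tz": -0.144,"wx": 0,"wy": 0,"wz": 0,"claw": -1},
    {"tx": 0.082,"ty": 0.014,"tz": -0.144,"wx": 0,"wy": 0,"wz": 0,"claw": -1}
  ]
}}

```text
t: 21.35
eef_pos: [0.5708, -0.0986, 0.2065]
orientation: [[0.853, 0.173, 0.492], [0.15, -0.985, 0.086], [0.5, 0.0, -0.866]]
ft_force: [-5.5, -0.7, 6.4]
gripper_width: -0.0002
gripper_force: 4.1
```

{"method": "send_rows", "body": {
  "moves": [
    {"tx": 0.06,"ty": 0.01,"tz": -0.1,"wx": 0,"wy": 0,"wz": 0,"claw": -1},
    {"tx": 0.06,"ty": 0.01,"tz": -0.1,"wx": 0,"wy": 0,"wz": 0,"claw": -1},
    {"tx": 0.06,"ty": 0.01,"tz": -0.1,"wx": 0,"wy": 0,"wz": 0,"claw": -1}
  ]
}}

```text
t: 21.65
eef_pos: [0.5753, -0.0979, 0.1989]
orientation: [[0.854, 0.173, 0.49], [0.15, -0.985, 0.086], [0.498, -0.0, -0.867]]
ft_force: [-42.7, 0.1, 50.9]
gripper_width: -0.0004
gripper_force: 32.2
```

{"method": "send_rows", "body": {
  "moves": [
    {"tx": -0.025,"ty": -0.004,"tz": 0.045,"wx": 0,"wy": 0,"wz": 0,"claw": -1},
    {"tx": 0,"ty": 0,"tz": 0,"wx": 0,"wy": 0,"wz": 0,"claw": -1}
  ]
}}

```text
t: 21.85
eef_pos: [0.5749, -0.0979, 0.1995]
orientation: [[0.853, 0.173, 0.492], [0.15, -0.985, 0.086], [0.499, 0.0, -0.866]]
ft_force: [-8.6, -0.6, 9.7]
gripper_width: 0.0001
gripper_force: 6.0
```

{"method": "send_rows", "body": {
  "moves": [
    {"tx": 0.01,"ty": 0.002,"tz": -0.018,"wx": 0,"wy": 0,"wz": 0,"claw": -1},
    {"tx": 0,"ty": 0,"tz": 0,"wx": 0,"wy": 0,"wz": 0,"claw": -1},
    {"tx": 0,"ty": 0,"tz": 0,"wx": 0,"wy": 0,"wz": 0,"claw": -1},
    {"tx": 0,"ty": 0,"tz": 0,"wx": 0,"wy": 0,"wz": 0,"claw": -1},
    {"tx": 0,"ty": 0,"tz": 0,"wx": 0,"wy": 0,"wz": 0,"claw": -1},
    {"tx": 0,"ty": 0,"tz": 0,"wx": 0,"wy": 0,"wz": 0,"claw": -1},
    {"tx": 0,"ty": 0,"tz": 0,"wx": 0,"wy": 0,"wz": 0,"claw": -1},
    {"tx": 0,"ty": 0,"tz": 0,"wx": 0,"wy": 0,"wz": 0,"claw": -1}
  ]
}}

```text
t: 22.65
eef_pos: [0.575, -0.0979, 0.1993]
orientation: [[0.854, 0.173, 0.491], [0.15, -0.985, 0.086], [0.499, 0.0, -0.867]]
ft_force: [-15.1, 0.9, 15.4]
gripper_width: 0.0001
gripper_force: 10.1
```

The head is held on its stop: 21 N against the 12 N spring, with about 18 mm of travel. I back off along the axis.

{"method": "send_rows", "body": {
  "moves": [
    {"tx": -0.16,"ty": -0.028,"tz": 0.29,"wx": 0,"wy": 0,"wz": 0,"claw": -1},
    {"tx": -0.16,"ty": -0.028,"tz": 0.29,"wx": 0,"wy": 0,"wz": 0,"claw": -1},
    {"tx": -0.16,"ty": -0.028,"tz": 0.29,"wx": 0,"wy": 0,"wz": 0,"claw": -1},
    {"tx": -0.32,"ty": -0.056,"tz": 0.58,"wx": 0,"wy": 0,"wz": 0,"claw": -1},
    {"tx": -0.32,"ty": -0.056,"tz": 0.58,"wx": 0,"wy": 0,"wz": 0,"claw": -1},
    {"tx": -0.32,"ty": -0.056,"tz": 0.58,"wx": 0,"wy": 0,"wz": 0,"claw": -1},
    {"tx": -0.32,"ty": -0.056,"tz": 0.58,"wx": 0,"wy": 0,"wz": 0,"claw": -1},
    {"tx": -0.8,"ty": -0.14,"tz": 0,"wx": 0,"wy": 0,"wz": 0,"claw": -1},
    {"tx": -0.8,"ty": -0.14,"tz": 0,"wx": 0,"wy": 0,"wz": 0,"claw": -1},
    {"tx": 0,"ty": 0,"tz": 0,"wx": 0,"wy": 0,"wz": 0,"claw": -1},
    {"tx": 0,"ty": 0,"tz": 0,"wx": 0,"wy": 0,"wz": 0,"claw": -1},
    {"tx": 0,"ty": 0,"tz": 0,"wx": 0,"wy": 0,"wz": 0,"claw": -1}
  ]
}}

```text
t: 23.85
eef_pos: [0.4758, -0.115, 0.2944]
orientation: [[0.852, 0.173, 0.493], [0.15, -0.985, 0.086], [0.501, 0.001, -0.866]]
ft_force: [-0.6, 0.3, -0.4]
gripper_width: 0.0001
gripper_force: 0.0
```

Run:
```python
from h import *
look()
c=cap('scene'); save(c,'s5.png')
```

```text
t 23.85 tcp [ 0.4758 -0.115   0.2944] press [-1.712e-01 -1.000e-04] F [-0.6  0.3 -0.4]
top knob 37 [[-10.0, -119.0, 115.0], [1.0, -108.0, 125.0], [10.0, -98.0, 134.0]]
top plate 39 [[-23.0, 102.0, 64.0], [1.0, 106.0, 79.0], [23.0, 111.0, 84.0]]
top head 166 [[-91.0, -21.0, 200.0], [-72.0, 1.0, 216.0], [-54.0, 23.0, 228.0]]
top boat 104 [[-17.0, 14.0, 58.0], [4.0, 33.0, 68.0], [19.0, 51.0, 87.0]]
scene knob 94 [[-7.0, -121.0, 118.0], [3.0, -111.0, 128.0], [11.0, -100.0, 133.0]]
scene plate 107 [[-19.0, 98.0, 61.0], [4.0, 101.0, 80.0], [24.0, 108.0, 84.0]]
scene head 93 [[-87.0, -24.0, 213.0], [-66.0, -12.0, 222.0], [-51.0, -1.0, 230.0]]
scene boat 131 [[-18.0, -50.0, 65.0], [2.0, -22.0, 82.0], [21.0, -9.0, 85.0]]
```

View pics/s5.png

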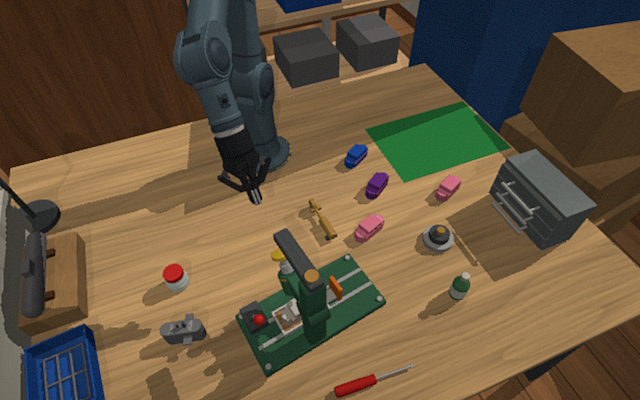

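The final picture shows the plunger head back up at (279,256), the lever over at (258,320), and the boat in the tray under the ram at (287,315). The plate is in at (335,287), the other objects have not moved, and the robot is clear.

```bash
python3 -c "
from h import *
print(r.close_job())"
```

```text
the job is handed in; nothing more can be done
None
```

The job is handed in at about 24 s: the boat is upright in the tray, the carriage is fully in, the lever is locked, the plunger was pressed to its stop, held and has sprung back, and nothing else moved; the fingers did briefly press the plunger with about 66 N at its stop before I eased off.

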